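Throw the board tester's lever into the green notch and release its stop selector

ROBOT

A 6-joint arm with a two-finger parallel gripper is mounted at the origin on the work surface. World frame = base frame: x ahead of the robot, y to its left, z up, the work surface at z = 0. Lengths are in mm, angles in rad, forces in N, time in s.
With the tool pointing down it reaches from about 275 to 1000 mm from the base axis. Payload 8.4 kg.
Tool frame: the origin (TCP) lies at the very end of the fingers, on their centre line; the grasp point (between the pads) lies 19 mm behind it; z points along the fingers, y is the line along which they close (so a half turn about z gives the same grasp; the last joint's range is limited). The gripper opens to 85 mm and grips with 20 to 120 N. Pads are 22 mm wide; open, the fingers measure 114 mm over their backs; the gripper's body (76 mm by 85 mm) begins 54 mm behind the grasp point. The pads swing forward as they close: fully open they stand 13 mm farther back than shut.
Start: joints at [1.231, 0.353, 1.633, -0, 1.155, -0.002], TCP at [207.131, 589.681, 194.981] pointing down, gripper open.
Joint ranges: [-2.63, 2.63], [-0.92, 2.1], [0.06, 2.66], [-1.3, 4.44], [0, 2.69], [-3.02, 3.02]. Speed limits (rad/s): [2.22, 2.22, 2.79, 3.14, 3.14, 3.14].

INTERFACE

Orientations are given as [roll, pitch, yaw] about the fixed x, y, z axes, in that order (R = Rz(yaw) Ry(pitch) Rx(roll)).
In Python, from rig import telemetry, imaging, r gives the robot as it stands. The module is installed in compiled form; this text tells all that it offers.
- The arm moves only by the tool step_arm, never from a script. Its argument "moves" is a list of rows, each a list of 3 entries, a list of its own where there are three numbers: the turn, a rotation vector about the tool's x, y, z scaled (see below), then the shift along the tool's x, y, z scaled (see below), then the opening, from -1 (shut) to 1 (fully open). A call has 1 to 8 rows; each row is the pose to reach, as a shift and turn from the pose commanded when the call began, along the tool's axes at that moment; what a row does not reach only later rows make up. The controller multiplies each number of a shift by 200 mm and each number of a turn by 45 degrees. A row lasts 1/10 s, in which the tool goes at most 50 mm and 8.59 degrees, less where a joint would pass 70% of its speed; a pose out of reach is approached as far as the arm can. A call with a number of a shift or a turn outside -1 to 1 is refused whole. A call with a gripper value outside its range is refused whole. The fingers move at their own pace and stop on an object; "squeeze" is the grip in N (left out, the last holds). Time passes only in rows, so rows that repeat a pose let the fingers close. It gives the time, the measured TCP pose, the force, the opening and the grip force at its end, in the units of the state.
- telemetry.sense(): the state, without advancing time (a new reading comes with each control period).
- imaging.grab_frame(name): name is "side" or "top"; returns the picture (420x560x3 uint8, red, green, blue); there is no depth.
- imaging.calibration(name): a dict with "fx", "fy", "cx", "cy" (pixels), "cam_to_world" (4x4, takes a point from camera to world coordinates). Camera axes: x right, y up, looking along -z (the intrinsics and any distortion apply to the point x, -y, -z); pixel columns grow to the right and rows downward; lengths in mm; the calibration is good to about 2 mm. A picture is of the moment at which its call begins. calibration takes no time and is no camera call.
- r.sign_off(): hands the job in; it is judged then, once.
Trained networks look in the newest picture that a camera, given by its name, has taken for a name from the list of things; names that differ only in an ending like _2 or _b are one class to them, and where a whole thing is asked for, a point or a joint stands for the part that bears it (a point fixed in the world has none). Each returns a list of dicts, best first, with "conf" (0 to 1); they miss things now and then, are a little off and sometimes report something else, mostly with a low value. They report only what shows in the picture. A call takes as long as a camera call.
- imaging.recognise(camera, name): "extent" ([left, top, width, height] in pixels, round what is visible of it).
- imaging.mark_of(camera, name): "xy" ([column, row] in pixels: a listed point, or the origin of a listed thing).
The state is a dict: "clock": time; "qpos": joint angles; "qvel": joint speeds; "joint_efforts": joint torques, N m; "eef_pos": TCP position; "tcp_rot": TCP orientation; "contact_force": force on the tool from outside, world axes, zero at the start; "wrist_torque": the same for the moment, N m; "opening": opening from 0.0 (shut) to 1.0 (fully open); "grasp_force": force on a finger pad.
Only numpy, scipy, OpenCV 4.12 (cv2) and the standard library are available. Lean on these libraries where they do the work, as an engineer would, in place of code of your own. Each camera call takes 0.05 s, during which the arm holds its last target. There are 200 camera calls.

TASK

Set the black board tester for the next board: pull the orange-knobbed lever towards the tester's front, out of its parking bay, throw it across and let it spring fully home into the notch marked by the green tile. Then press the red selector on the sloping front panel in, turn it clockwise from the red mark to the green mark, and let it pop back up there; leave the bottle, the bin and the screwdriver where they are.

Things in the scene. Friction and masses are not known exactly. Their poses are not given: they have to be found in the camera images.
- tester: Fixed black board tester, 370 deep, 360 wide. Origin on the table: x from its front to its back, y to its left seen from the front, z up. Deck top z 130, x -30 to 200; before it a panel slopes down at 27 deg to the front (x -170, z 59). On the deck at x 90 to 200 a board nest and gantry up to z 296.
- lever_ball (a point): Centre of the orange ball, diameter 32, on top of the lever, a 9 mm steel rod. It swings sideways about an axis along the tester's x at tester y 0, z 10, and slides along that axis. In the tester frame the ball is at x = 35 - pull, y = 200 sin(swing), z = 10 + 200 cos(swing) (mm).
- lever_stem (a point): Point on the rod 129.5 from the swing axis, level with the aluminium notched plate behind the rod. The plate (top at tester z 142) has three notches 40 apart in y, 16 wide, 12 deep, teeth between; centres near tester y 20, -20, -60, the whole plate set up to 6 mm off in y. The parking bay is beyond its first tooth, at y above 46.
- lever_swing (a joint): Sideways angle of the lever, rad: 0 upright, positive leaning to the tester's +y; range -0.54 to 0.54. Starts at 0.44 to 0.50 in the wide parking bay. Stays where it is left (about 1.1 N at the ball to move).
- lever_pull (a joint): How far the lever is drawn along its shaft to the tester's front (-x), in m: 0 fully home (in a notch or in the parking bay), 0.010 to 0.012 resting on a tooth tip, end stop 0.017. A spring drives it home: 1.6 N at 0, 2.6 N at the stop. It swings past a tooth only when pulled over 0.012.
- tile_green: Green marker disc, diameter 18, 2 thick, lying on the notched plate behind its notch; origin at the centre of its underside, axes as the tester's. It marks the notch in front of it (towards the tester's -x), but was stuck on by hand up to 5 mm off the notch's centre in y. Yellow and blue discs mark the two other notches.
- selector_grip (a point): Point on the selector's axis, 30 above the panel, in its bar grip; z out of the panel. It presses along (0.454, 0, -0.891) in the tester frame. Red selector on the slope (its foot at tester x -82, y -70, z 103.5): disc diameter 44, 7 high; on it a bar 40 long, 12 thick, up to 36 above the panel. The bar's long axis is this point's x axis turned 30 deg counter-clockwise about its z.
- sel_press (a joint): How far the selector is pressed in, m: 0 up (sprung), end stop 0.007. It turns only when pressed over 0.004. Force 5 N at 0, 8.5 N at the stop.
- sel_turn (a joint): Selector angle, rad, clockwise positive seen from outside: 0 at the red mark (bar 30 deg left of the panel's upward line), 1.05 at the green mark (bar 30 deg right of it), end stop 1.12. It pops up again only beyond 0.95.
- bottle: Loose blue bottle, diameter 54, 130 high, bystander left of the tester; origin at its foot.
- bin: Loose blue bin 150 x 110 x 60 high, bystander right of the tester; origin under its centre.
- driver: Loose screwdriver, 180 long, lying left of the tester; bystander.

How it is judged:
By the outcome, as a careful person would: the job done as asked, in the order asked, and still so for the second after the job is handed in, with the robot touching nothing.
It also fails if it takes over 64 s, if anything falls off the work surface, if the arm or the gripper's body presses on something with over 40 N, if the wrist force passes 120 N, or if a joint passes its speed limit or range.

## Working session

There is one attempt and no reset: what is moved stays moved. The work goes in short steps, Python scripts to look and compute and a tool call to move; the robot and the scene stay as the last step left them, time stands still between calls to the robot, and variables do not carry over. Pictures are saved under pics/ and viewed, at most 13 in all, crops included, and the job is handed in when it is done.

Besides the shell and the picture viewer there is one more tool, called in YAML: its name, and indented under it one key for each argument. step_arm: Moves the arm, as the interface text tells. Its arguments: {"type":"object","properties":{"moves":{"type":"array"},"squeeze":{"type":"number"}},"required":["moves"]}

```bash
mkdir -p pics
cat > h.py <<'E'
import numpy as np, cv2
from rig import telemetry, imaging, r
from scipy.spatial.transform import Rotation as R
from scipy.optimize import least_squares
def grab(c,fn=None):
    p=imaging.grab_frame(c)
    if fn: cv2.imwrite('pics/'+fn,cv2.cvtColor(p,cv2.COLOR_RGB2BGR))
    return p
def proj(cal,P):
    T=np.linalg.inv(np.array(cal['cam_to_world'])); q=T[:3,:3]@np.asarray(P)+T[:3,3]
    return np.array([cal['cx']+cal['fx']*q[0]/-q[2], cal['cy']+cal['fy']*-q[1]/-q[2]])
def ray(cal,uv):
    M=np.array(cal['cam_to_world']); d=np.array([(uv[0]-cal['cx'])/cal['fx'],-(uv[1]-cal['cy'])/cal['fy'],-1])
    d=M[:3,:3]@d; return M[:3,3],d/np.linalg.norm(d)
def tri(rs):
    A=sum(np.eye(3)-np.outer(d,d) for o,d in rs); b=sum((np.eye(3)-np.outer(d,d))@o for o,d in rs)
    p=np.linalg.solve(A,b); return p,[np.linalg.norm((np.eye(3)-np.outer(d,d))@(p-o)) for o,d in rs]
E
python3 - <<'E'
from h import *
for c in('side','top'):
    grab(c,c+'0.png'); cal=imaging.calibration(c); print(c,{k:(np.round(v,3).tolist()) for k,v in cal.items()})
    for n in ['tester','lever_ball','lever_stem','tile_green','selector_grip','bottle','bin','driver']:
        print(n,[(np.round(d['xy'],1).tolist(),round(d['conf'],2)) for d in imaging.mark_of(c,n)[:3]])
print(telemetry.sense())
E
```

```text
side {'fx': 481.48, 'fy': 481.48, 'cx': 278.471, 'cy': 210.607, 'cam_to_world': [[-0.873, -0.4, 0.278, 904.368], [0.487, -0.712, 0.506, 591.665], [-0.004, 0.577, 0.817, 1041.732], [0.0, 0.0, 0.0, 1.0]]}
tester [([275.4, 248.6], 0.6)]
lever_ball [([275.7, 242.0], 0.46)]
lever_stem []
tile_green [([250.7, 230.5], 0.63)]
selector_grip [([300.7, 181.5], 0.5)]
bottle []
bin [([251.2, 162.1], 0.83), ([384.0, 343.4], 0.29)]
driver [([382.2, 343.8], 0.85)]
top {'fx': 433.872, 'fy': 433.872, 'cx': 275.185, 'cy': 207.814, 'cam_to_world': [[-0.011, 0.983, -0.183, 446.291], [-1.0, -0.015, -0.019, 16.264], [-0.021, 0.182, 0.983, 1071.04], [0.0, 0.0, 0.0, 1.0]]}
tester [([276.0, 217.0], 0.85)]
lever_ball [([227.7, 185.1], 0.74)]
lever_stem [([249.9, 194.1], 0.71)]
tile_green [([269.9, 179.9], 0.44)]
selector_grip [([301.3, 257.2], 0.65)]
bottle [([267.0, 179.6], 0.65), ([176.8, 183.3], 0.63)]
bin [([387.9, 246.4], 0.63)]
driver [([137.8, 263.0], 0.87)]
{'clock': 0.9, 'qpos': array([ 1.23063598e+00,  3.52965338e-01,  1.63340024e+00,  3.23386335e-06,
        1.15521624e+00, -2.39547000e-03]), 'qvel': array([-0.00177261,  0.00180952, -0.00109864, -0.00048503, -0.00043678,
       -0.00113461]), 'joint_efforts': array([-1.49063493e-03, -6.05139184e+01, -3.42447245e+01, -9.45350371e-05,
        9.68879904e-04, -1.40491927e-06]), 'eef_pos': array([207.10792076, 589.68658467, 195.00253018]), 'tcp_rot': array([ 3.14158180e+00, -2.93263241e-06,  2.80382647e+00]), 'contact_force': array([ 0.15961961,  0.71139103, -0.07098981]), 'wrist_torque': array([0.0295303 , 0.01586261, 0.03997946]), 'grasp_force': 0.0, 'opening': 0.9955811451095573}
```

View pics/side0.png

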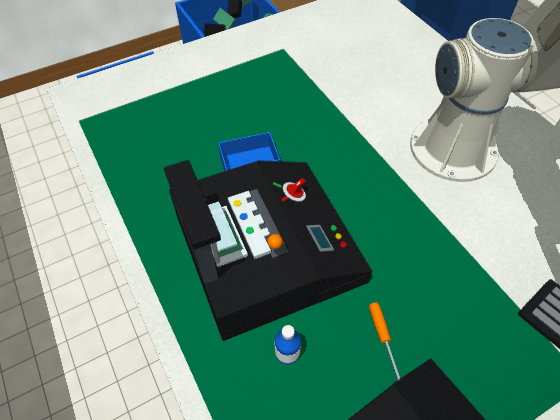

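View pics/top0.png

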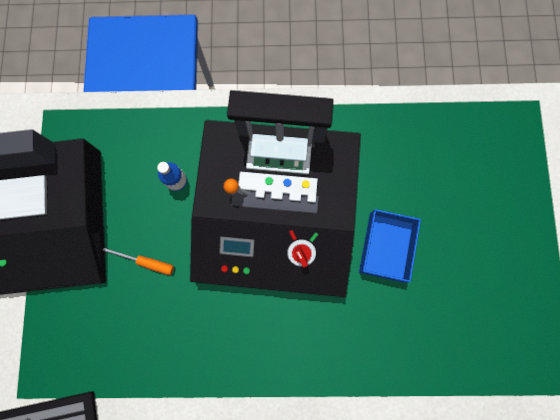

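The side view shows the ball at (275,241), the green, blue and yellow tiles at (250,230), (243,216) and (237,203), and the selector at (294,190). The top view shows the ball at (231,186), green at (268,181) and the selector at (302,253). Green marks the notch next to the parking bay. Next I'll segment these precisely.

```bash
cat > seg.py <<'E'
from h import *
rng={'orange':((5,150,120),(18,255,255)),'green':((50,150,60),(75,255,255)),'blue':((100,120,80),(125,255,255)),'yellow':((20,150,100),(35,255,255)),'red':((172,150,80),(5,255,255))}
win={'side':{'orange':(255,225,295,260),'green':(240,222,258,240),'blue':(235,208,251,224),'yellow':(229,196,245,211),'red':(265,170,325,205)},
'top':{'orange':(218,172,246,200),'green':(258,172,278,190),'blue':(278,174,297,192),'yellow':(297,176,316,194),'red':(280,225,325,275)}}
def seg(img,c,n,w=None):
    l,t,rr,b=w or win[c][n]; h=cv2.cvtColor(img[t:b,l:rr],cv2.COLOR_RGB2HSV); lo,hi=rng[n]
    m=cv2.inRange(h,lo,hi) if lo[0]<hi[0] else cv2.inRange(h,(0,)+lo[1:],hi)|cv2.inRange(h,lo,(180,)+hi[1:])
    k,lab,st,ce=cv2.connectedComponentsWithStats(m)
    if k<2: return None
    i=1+np.argmax(st[1:,4]); return ce[i]+[l,t],st[i],(lab==i)
E
python3 - <<'E'
from seg import *
im={c:cv2.cvtColor(cv2.imread(f'pics/{c}0.png'),cv2.COLOR_BGR2RGB) for c in('side','top')}
for n in rng:
    rs=[];o=[]
    for c in im:
        s=seg(im[c],c,n); o.append((s[0].round(1).tolist(),s[1].tolist())); rs.append(ray(imaging.calibration(c),s[0]))
    p,e=tri(rs); print(n,o,p.round(1),np.round(e,1))
a=im['side'][150:345,155:385];b=im['top'][85:305,180:370]
cv2.imwrite('pics/cs.png',cv2.cvtColor(cv2.resize(a,None,fx=3,fy=3,interpolation=cv2.INTER_CUBIC),cv2.COLOR_RGB2BGR))
cv2.imwrite('pics/ct.png',cv2.cvtColor(cv2.resize(b[:200],None,fx=3,fy=3,interpolation=cv2.INTER_CUBIC),cv2.COLOR_RGB2BGR))
E
```

```text
orange [([274.4, 240.7], [12, 9, 15, 15, 174]), ([230.6, 185.4], [6, 6, 15, 15, 172])] [659.1 126.  188.4] [0.4 0.4]
green [([249.4, 229.8], [6, 5, 8, 7, 40]), ([268.5, 180.5], [8, 6, 6, 6, 32])] [680.2  48.1 141.4] [0.3 0.3]
blue [([243.0, 215.9], [5, 5, 7, 7, 42]), ([286.8, 182.2], [5, 5, 8, 8, 45])] [675.7   7.8 141.5] [0.2 0.2]
yellow [([236.9, 202.6], [5, 4, 7, 6, 37]), ([305.2, 183.9], [5, 5, 7, 7, 42])] [671.1 -32.6 141.7] [0.2 0.2]
red [([295.9, 188.3], [22, 8, 19, 20, 209]), ([301.7, 254.3], [12, 20, 19, 23, 275])] [518.9 -22.4 111.1] [0.8 0.8]
```

View pics/cs.png

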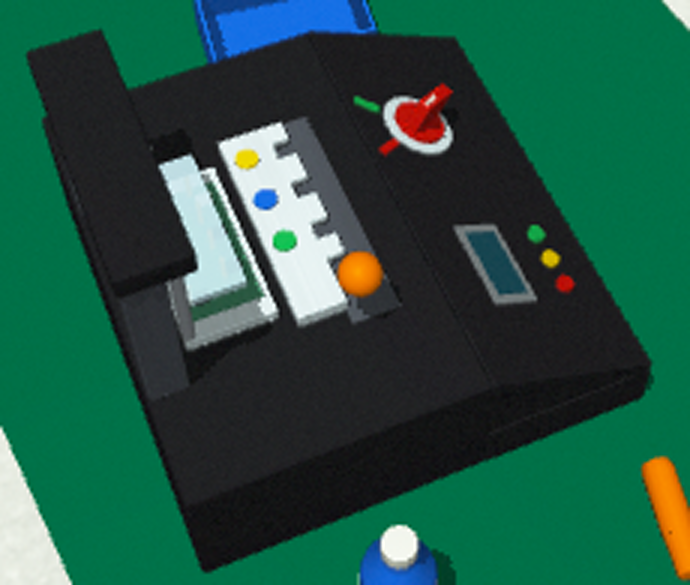

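View pics/ct.png

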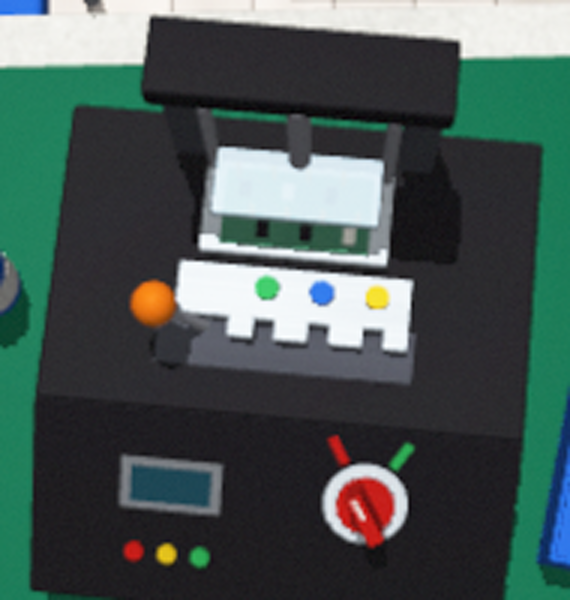

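Crops: in the top one the deck's front edge runs (38,395)–(520,437) and the white dial is centred at (365,503). In the side one that edge runs (312,30)–(495,387) and the dial is at (417,125). The first tooth lies between the ball and the green notch. I'll fit the tester pose to these corners.

```bash
cat > fit.py <<'E'
from seg import *
im={c:cv2.cvtColor(cv2.imread(f'pics/{c}0.png'),cv2.COLOR_BGR2RGB) for c in('side','top')}
cal={c:imaging.calibration(c) for c in im}
off={'side':(155,150),'top':(180,85)}
L=[('top',(78,106),(200,180,130)),('top',(542,147),(200,-180,130)),('top',(38,395),(-30,180,130)),('top',(520,437),(-30,-180,130)),('top',(32,588),(-170,180,59)),
('side',(312,30),(-30,-180,130)),('side',(495,387),(-30,180,130)),('side',(190,503),(200,180,130)),('side',(455,38),(-170,-180,59)),('side',(650,362),(-170,180,59)),
('top',(365,503),(-82,-70,103.5)),('side',(417,125),(-82,-70,103.5))]
L=[(c,(np.array(q)+.5)/3-.5+off[c],np.array(P,float)) for c,q,P in L]
B={c:seg(im[c],c,'orange')[0] for c in im}; T={(c,n):seg(im[c],c,n)[0] for c in im for n in('green','blue','yellow')}
def W(v,P): return R.from_euler('z',v[2]).apply(P)+[v[0],v[1],0]
def res(v):
    o=[]
    for c,q,P in L: o+=list((proj(cal[c],W(v,P))-q)*.7)
    for c in im:
        o+=list((proj(cal[c],W(v,(35,200*np.sin(v[3]),10+200*np.cos(v[3]))))-B[c])*2)
        for i,n in enumerate(('green','blue','yellow')): o+=list((proj(cal[c],W(v,(v[4],v[5+i],144)))-T[c,n])*1.5)
    return o+[ (v[5]-v[6]-40)/4,(v[6]-v[7]-40)/4]
if __name__=='__main__':
    s=least_squares(res,[620,10,-.1,.47,60,20,-20,-60],loss='soft_l1'); v=s.x
    print(v.round(3)); np.save('v.npy',v)
    for (c,q,P) in L: print(c,P,(proj(cal[c],W(v,P))-q).round(1))
    for c in im: print(c,(proj(cal[c],W(v,(35,200*np.sin(v[3]),10+200*np.cos(v[3]))))-B[c]).round(2))
E
python3 fit.py
```

```text
[ 6.13882e+02  3.85480e+01 -1.11000e-01  4.77000e-01  6.46560e+01
  1.72700e+01 -2.31800e+01 -6.37370e+01]
top [200. 180. 130.] [-1.5 -1.5]
top [ 200. -180.  130.] [ 0.5 -1.5]
top [-30. 180. 130.] [-1.6  0.4]
top [ -30. -180.  130.] [1.1 2. ]
top [-170.  180.   59.] [-1.2  0.5]
side [ -30. -180.  130.] [-1.6 -0.5]
side [-30. 180. 130.] [-0.6 -0.9]
side [200. 180. 130.] [-2.6  0.5]
side [-170. -180.   59.] [ 0.2 -1. ]
side [-170.  180.   59.] [0.9 0.4]
top [-82.  -70.  103.5] [-0.2 -0.1]
side [-82.  -70.  103.5] [-0.2 -0.1]
side [-0.1   0.04]
top [0.01 0.33]
```

Run:
```python
from fit import *
v=np.load('v.npy')
# rectify top view on z=142 plane: tester y from 80..-90 -> col, x 85..20 -> row, 4 px/mm
k=4; pts=[(85,80),(85,-90),(15,-90),(15,80)]
src=np.float32([proj(cal['top'],W(v,(x,y,142))) for x,y in pts]); dst=np.float32([((80-y)*k,(85-x)*k) for x,y in pts])
o=cv2.warpPerspective(im['top'],cv2.getPerspectiveTransform(src,dst),(170*k,70*k),flags=cv2.INTER_CUBIC)
for y in range(-80,80,20): cv2.line(o,((80-y)*k,0),((80-y)*k,20),(255,0,0),1)
cv2.imwrite('pics/rect.png',cv2.cvtColor(o,cv2.COLOR_RGB2BGR))
# brightness profile along a row through teeth
for x in (44,46,48,50):
    g=o[(85-x)*k].astype(int).sum(1)/3; e=[(round(80-i/k,1),'+' if g[i+1]>140 else '-') for i in range(len(g)-1) if (g[i]>140)!=(g[i+1]>140)]; print(x,e)
```

```text
44 [(79.0, '+'), (-89.0, '-')]
46 [(80.0, '+'), (-89.2, '-')]
48 [(-89.5, '-')]
50 [(-89.5, '-')]
```

View pics/rect.png

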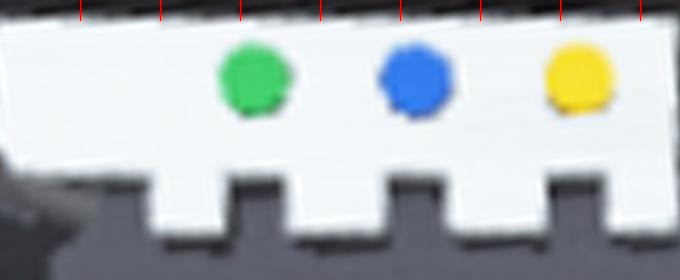

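Rectified view: the green notch spans columns 228–285, so its centre is at tester y ≈ 15.9. The first tooth covers y ≈ 23 to 43. The target swing is asin(15.9/129.5) ≈ 0.123. Now I'll compute the approach.

```bash
cat > plan.py <<'E'
from h import *
v=np.load('v.npy'); Rt=R.from_euler('z',v[2])
def W(P): return Rt.apply(P)+[v[0],v[1],0]
def lev(s,pull=0,back=0,deep=21,dy=0):
    z=np.array([0,-np.sin(s),-np.cos(s)]);y=np.array([0,np.cos(s),-np.sin(s)]);x=np.cross(y,z)
    b=np.array([35-pull,200*np.sin(s),10+200*np.cos(s)])
    return Rt*R.from_matrix(np.c_[x,y,z]), W(b+z*(deep-back)+y*dy)
def sel(turn,h,dx=0,dy=0):  # TCP h above panel along axis
    z=np.array([.454,0,-.891]); up=np.array([.891,0,.454]); n=-z
    a=np.radians(30)-turn; bar=R.from_rotvec(n*a).apply(up)
    y=np.cross(n,bar); x=np.cross(y,z)
    return Rt*R.from_matrix(np.c_[x,y,z]), W(np.array([-82,-70,103.5])+n*h+dx*up+np.array([0,dy,0]))
def cur():
    s=telemetry.sense(); return R.from_euler('xyz',s['tcp_rot']),np.array(s['eef_pos'])
def rows(ts,c=None):
    R0,p0=c or cur()
    for Rn,pn in ts:
        print(np.round((R0.inv()*Rn).as_rotvec()/(np.pi/4),3).tolist(),np.round(R0.inv().apply(pn-p0)/200,4).tolist())
E
python3 - <<'E'
from plan import *
s=v[3]; print(s,W([35,200*np.sin(s),10+200*np.cos(s)]).round(1))
rows([lev(s,back=100)])
print('from standoff'); rows([lev(s)],lev(s,back=100))
print('throw'); rows([lev(s,15)]+[lev(a,15) for a in np.linspace(s,.123,7)[1:]],lev(s))
print('sel'); rows([sel(0,14),],sel(0,90)); print(sel(0,90)[1],sel(0,14)[1])
E
```

```text
0.47654722494597584 [658.8 125.9 187.7]
[0.604, -0.069, -0.284] [-2.8586, -1.2631, -0.3146]
from standoff
[0.0, 0.0, 0.0] [0.0, 0.0, 0.5]
throw
[0.0, 0.0, 0.0] [0.075, -0.0, 0.0]
[-0.075, 0.0, 0.0] [0.075, -0.0527, 0.0016]
[-0.15, 0.0, 0.0] [0.075, -0.1052, 0.0062]
[-0.225, 0.0, 0.0] [0.075, -0.1574, 0.0139]
[-0.3, 0.0, 0.0] [0.075, -0.209, 0.0247]
[-0.375, 0.0, 0.0] [0.075, -0.2599, 0.0386]
[-0.45, 0.0, 0.0] [0.075, -0.3099, 0.0554]
sel
[0.0, 0.0, 0.0] [-0.0, -0.0, 0.38]
[484.03799987 -17.44382116 183.69      ] [518.33060984 -21.25733888 115.974     ]
```

step_arm:
  moves:
    - [[0, 0, 0], [-0.95, -0.42, -0.35], 0.3]
    - [[0, 0, 0], [-0.95, -0.42, -0.35], 0.3]
    - [[0, 0, 0], [-0.95, -0.42, -0.35], 0.3]
    - [[0, 0, 0], [-0.95, -0.42, -0.35], 0.3]
    - [[0, 0, 0], [-0.95, -0.42, -0.35], 0.3]
    - [[0, 0, 0], [-0.95, -0.42, -0.35], 0.3]
  squeeze: 30

```text
clock: 1.5
eef_pos: [360.8, 446.2, 266.4]
tcp_rot: [3.14, 0.001, 2.801]
contact_force: [0.4, 0.7, -0.2]
opening: 0.645
grasp_force: 0.0
```

step_arm:
  moves:
    - [[0, 0, 0], [-0.95, -0.42, 0], 0.3]
    - [[0, 0, 0], [-0.95, -0.42, 0], 0.3]
    - [[0, 0, 0], [-0.95, -0.42, 0], 0.3]
    - [[0, 0, 0], [-0.95, -0.42, 0], 0.3]
    - [[0, 0, 0], [-0.95, -0.42, 0], 0.3]
    - [[0, 0, 0], [-0.95, -0.42, 0], 0.3]

```text
clock: 2.1
eef_pos: [510.2, 305.0, 264.3]
tcp_rot: [-3.141, -0.001, 2.802]
contact_force: [-0.9, 0.8, 0.1]
opening: 0.652
grasp_force: 0.0
```

Run:
```python
from plan import *
print(telemetry.sense()); rows([lev(v[3],back=100)])
```

```text
{'clock': 2.1, 'qpos': array([ 5.35988528e-01,  2.48253899e-01,  1.62135085e+00,  4.46353209e-04,
        1.27297361e+00, -6.95113394e-01]), 'qvel': array([ 0.04273595, -0.01190462,  0.01210782,  0.01343988,  0.00208921,
        0.01746439]), 'joint_efforts': array([ -2.39669569, -54.78301764, -36.85926318,  -0.30064199,
        -0.06232952,  -0.30511307]), 'eef_pos': array([510.18706539, 304.97868487, 264.2633537 ]), 'tcp_rot': array([-3.14110884e+00, -9.58933069e-04,  2.80176683e+00]), 'contact_force': array([-0.91688079,  0.75617973,  0.1304888 ]), 'wrist_torque': array([ 0.00549376, -0.00911467,  0.00439933]), 'grasp_force': 0.0, 'opening': 0.6518757220597724}
[0.604, -0.071, -0.286] [-0.958, -0.4202, 0.031]
```

step_arm:
  moves:
    - [[0.12, -0.014, -0.057], [-0.24, -0.105, 0.008], 0.3]
    - [[0.24, -0.028, -0.114], [-0.48, -0.21, 0.015], 0.3]
    - [[0.36, -0.042, -0.17], [-0.72, -0.315, 0.02], 0.3]
    - [[0.48, -0.056, -0.23], [-0.9, -0.4, 0.03], 0.3]
    - [[0.604, -0.071, -0.286], [-0.958, -0.42, 0.031], 0.3]
    - [[0.604, -0.071, -0.286], [-0.958, -0.42, 0.031], 0.3]
    - [[0.604, -0.071, -0.286], [-0.958, -0.42, 0.031], 0.3]
    - [[0.604, -0.071, -0.286], [-0.958, -0.42, 0.031], 0.3]

```text
clock: 2.9
eef_pos: [662.0, 164.1, 259.3]
tcp_rot: [-2.667, 0.002, 3.034]
contact_force: [0.5, -0.3, 0.1]
opening: 0.653
grasp_force: 0.0
```

Run:
```python
from plan import *
s=telemetry.sense();print(s['qpos'].round(2),s['eef_pos'],s['contact_force']); rows([lev(v[3],back=100),lev(v[3],back=40),lev(v[3])])
```

```text
[ 0.46  0.55  1.28 -0.4   1.58 -0.95] [661.95730731 164.05607493 259.29079124] [ 0.52028728 -0.25957605  0.14577986]
[0.003, 0.004, 0.002] [-0.0054, -0.0061, 0.0109]
[0.003, 0.004, 0.002] [-0.0046, -0.0068, 0.3109]
[0.003, 0.004, 0.002] [-0.004, -0.0073, 0.5109]
```

step_arm:
  moves:
    - [[0.003, 0.004, 0.002], [-0.005, -0.006, 0.12], 0.3]
    - [[0.003, 0.004, 0.002], [-0.005, -0.007, 0.24], 0.3]
    - [[0.003, 0.004, 0.002], [-0.004, -0.007, 0.36], 0.3]
    - [[0.003, 0.004, 0.002], [-0.004, -0.007, 0.46], 0.3]
    - [[0.003, 0.004, 0.002], [-0.004, -0.007, 0.51], 0.3]
    - [[0.003, 0.004, 0.002], [-0.004, -0.007, 0.51], 0.3]

```text
clock: 3.5
eef_pos: [657.7, 114.2, 168.7]
tcp_rot: [-2.663, -0.002, 3.029]
contact_force: [-0.3, 0.3, -0.7]
opening: 0.654
grasp_force: 0.0
```

Run:
```python
from plan import *
s=telemetry.sense();print(s['qpos'].round(2),s['eef_pos'],s['contact_force']); rows([lev(v[3])])
a=grab('side')[130:330,170:410];b=grab('top')[100:300,160:400]
cv2.imwrite('pics/g1.png',cv2.cvtColor(cv2.resize(np.vstack([a,b]),None,fx=1.5*1,fy=1.5),cv2.COLOR_RGB2BGR))
```

```text
[ 0.4   0.58  1.42 -0.42  1.4  -0.93] [657.7264234  114.24533685 168.68366872] [-0.26631425  0.26463687 -0.67001328]
[-0.003, -0.003, -0.001] [0.0011, 0.0082, -0.0063]
```

View pics/g1.png

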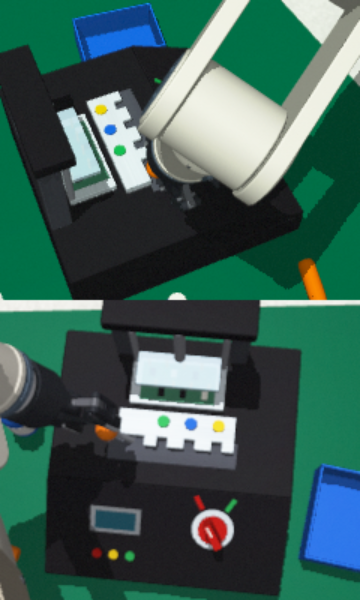

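The top view shows the ball at (230,187) between the fingers, so I'm closing.

step_arm:
  moves:
    - [[0, 0, 0], [0, 0, 0], -1]
    - [[0, 0, 0], [0, 0, 0], -1]
    - [[0, 0, 0], [0, 0, 0], -1]
    - [[0, 0, 0], [0, 0, 0], -1]
    - [[0, 0, 0], [0, 0, 0], -1]
    - [[0, 0, 0], [0, 0, 0], -1]
  squeeze: 30

```text
clock: 4.2
eef_pos: [659.5, 115.6, 169.9]
tcp_rot: [-2.664, 0.001, 3.031]
contact_force: [0.1, 3.5, 5.9]
opening: -0.002
grasp_force: 3.4
```

Run:
```python
from plan import *
s=telemetry.sense();print(s['qpos'].round(2),s['eef_pos'],s['contact_force'],s['wrist_torque'],s['grasp_force'],s['opening'])
a=grab('side')[185:285,210:340];b=grab('top')[140:240,180:310]
cv2.imwrite('pics/g2.png',cv2.cvtColor(cv2.resize(np.hstack([a,b]),None,fx=3,fy=3,interpolation=cv2.INTER_CUBIC),cv2.COLOR_RGB2BGR))
```

```text
[ 0.4   0.58  1.42 -0.42  1.4  -0.93] [659.45205766 115.56144649 169.889673  ] [0.13681449 3.48930985 5.93206341] [ 0.33505356 -0.01002678 -0.01328077] 3.383037932217121 -0.001532121559736666
```

View pics/g2.png

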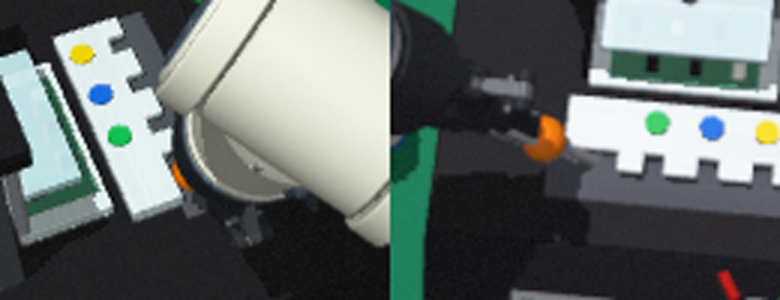

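The fingers shut without holding the ball, which still stands at top (232,186) with the tips at its upper left. I'll back off and compare the real fingertips with the projected TCP.

step_arm:
  moves:
    - [[0, 0, 0], [0, 0, -0.15], -1]
    - [[0, 0, 0], [0, 0, -0.35], -1]
    - [[0, 0, 0], [0, 0, -0.45], -1]
    - [[0, 0, 0], [0, 0, -0.45], -1]
    - [[0, 0, 0], [0, 0, -0.45], -1]

```text
clock: 4.8
eef_pos: [663.2, 155.8, 248.3]
tcp_rot: [-2.663, -0.001, 3.031]
contact_force: [-0.1, 0.3, 0.2]
opening: -0.003
grasp_force: 0.0
```

Run:
```python
from plan import *
from seg import seg
s=telemetry.sense();print(s['eef_pos'],s['contact_force'],s['grasp_force'],s['opening'])
Rc,p=cur(); M=Rc.as_matrix(); o=[]; rs=[]
for c,w in(('side',(230,150,360,280)),('top',(160,120,290,250))):
    im=grab(c); cal=imaging.calibration(c); l,t,r_,b=w
    q=seg(im,c,'orange',(255,225,295,260) if c=='side' else (215,170,250,205)); rs.append(ray(cal,q[0])); print(c,q[0],q[1])
    k=cv2.resize(im[t:b,l:r_],None,fx=3,fy=3,interpolation=cv2.INTER_CUBIC)
    f=lambda P: tuple(int(x) for x in ((proj(cal,P)-[l,t]+.5)*3-.5).round())
    cv2.circle(k,f(p),3,(255,0,255),-1)
    cv2.line(k,f(p-40*M[:,1]),f(p+40*M[:,1]),(255,255,0),1); cv2.line(k,f(p),f(p-70*M[:,2]),(0,255,255),1)
    o.append(k)
print(tri(rs))
cv2.imwrite('pics/g3.png',cv2.cvtColor(np.hstack(o),cv2.COLOR_RGB2BGR))
```

```text
[663.15352815 155.84719467 248.25401846] [-0.05053399  0.28244388  0.18839777] 0.0 -0.0026060090069872028
side [274.03726708 241.09937888] [ 12   9  15  15 161]
top [230.33146067 185.41573034] [  8   8  15  15 178]
(array([659.59198705, 126.38674986, 187.69864621]), [np.float64(0.11500998329621938), np.float64(0.11500998329624451)])
```

View pics/g3.png

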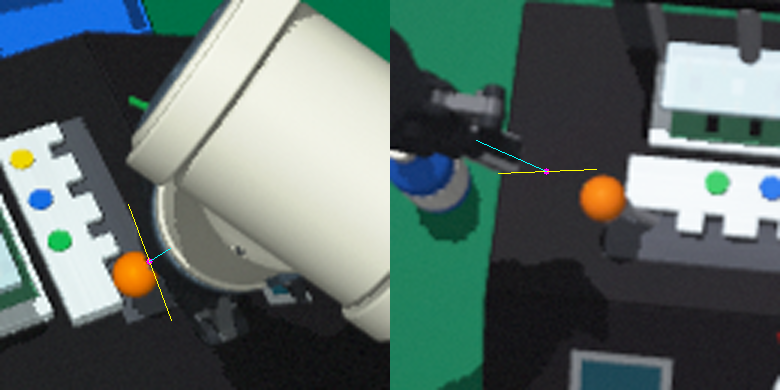

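The ball is unchanged at (659.6,126.4,187.7), but the visible fingertips look well short of the projected TCP (top (546,171) versus about (518,158)). I'll move over the green mat in front of the tester and measure the fingers there by open/shut image difference.

step_arm:
  moves:
    - [[0, 0, 0], [0.25, 0, -0.1], -1]
    - [[0, 0, 0], [0.5, 0, -0.1], -1]
    - [[0, 0, 0], [0.75, 0, -0.1], -1]
    - [[0, 0, 0], [1, 0, -0.1], -1]
    - [[0, 0, 0], [1, 0, -0.1], -1]
    - [[0, 0, 0], [1, 0, -0.1], -1]

```text
clock: 5.5
eef_pos: [464.5, 186.8, 266.2]
tcp_rot: [-2.662, -0.002, 3.031]
contact_force: [0.7, -0.5, -0.2]
opening: 0.001
grasp_force: 0.0
```

step_arm:
  moves:
    - [[0, 0, 0], [0.25, 0, 0], -1]
    - [[0, 0, 0], [0.5, 0, 0], -1]
    - [[0, 0, 0], [0.5, 0, 0], -1]
    - [[0, 0, 0], [0.5, 0, 0], -1]
    - [[0, 0, 0], [0.5, 0, 0], -1]

```text
clock: 6.0
eef_pos: [367.6, 198.4, 266.5]
tcp_rot: [-2.663, -0.0, 3.03]
contact_force: [0.4, -0.3, -0.3]
opening: 0.002
grasp_force: 0.0
```

Run:
```python
from plan import *
print(telemetry.sense()['eef_pos'],telemetry.sense()['qpos'].round(2))
for c in('side','top'): grab(c,c+'_shut.png'); print(proj(imaging.calibration(c),cur()[1]))
```

```text
[367.60377561 198.40057152 266.49871624] [ 0.76  0.19  1.79 -0.3   1.54 -0.63]
[416.19123495 187.28041271]
[183.8679758  334.04266525]
```

step_arm:
  moves:
    - [[0, 0, 0], [0, 0, 0], 1]
    - [[0, 0, 0], [0, 0, 0], 1]
    - [[0, 0, 0], [0, 0, 0], 1]
    - [[0, 0, 0], [0, 0, 0], 1]
    - [[0, 0, 0], [0, 0, 0], 1]
    - [[0, 0, 0], [0, 0, 0], 1]

```text
clock: 6.7
eef_pos: [366.2, 198.4, 266.7]
tcp_rot: [-2.663, -0.001, 3.03]
contact_force: [-0.9, -0.3, 0.6]
opening: 0.987
grasp_force: 0.0
```

Run:
```python
from plan import *
Rc,p=cur(); M=Rc.as_matrix(); o=[]; print(p,telemetry.sense()['opening'])
for c in('side','top'):
    a=cv2.imread(f'pics/{c}_shut.png'); b=cv2.cvtColor(grab(c),cv2.COLOR_RGB2BGR); cal=imaging.calibration(c)
    q=proj(cal,p); l,t=(q-65).astype(int); l=max(0,min(l,430)); t=max(0,min(t,290))
    for i in(a,b):
        k=cv2.resize(i[t:t+130,l:l+130],None,fx=2.3,fy=2.3,interpolation=cv2.INTER_CUBIC)
        f=lambda P: tuple(int(x) for x in ((proj(cal,P)-[l,t]+.5)*2.3-.5).round())
        for e,col in((0,(0,0,255)),(1,(0,255,255)),(2,(255,255,0))):
            if e<2: cv2.line(k,f(p-40*M[:,e]),f(p+40*M[:,e]),col,1)
            else: cv2.line(k,f(p),f(p-80*M[:,2]),col,1)
        o.append(k)
cv2.imwrite('pics/g4.png',np.vstack([np.hstack(o[:2]),np.hstack(o[2:])]))
```

```text
[366.18831787 198.36394604 266.71696829] 0.9874757876174659
```

View pics/g4.png

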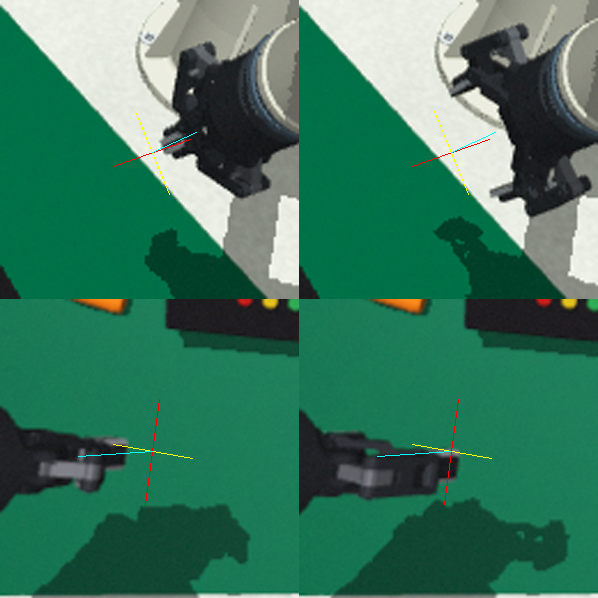

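Run:
```python
from plan import *
Rc,p=cur(); M=Rc.as_matrix()
p=p+[1.4,0,-.2]
for c in('side','top'):
    a=cv2.imread(f'pics/{c}_shut.png').astype(int); b=cv2.cvtColor(grab(c),cv2.COLOR_RGB2BGR).astype(int); cal=imaging.calibration(c)
    m=np.abs(a-b).max(2)
    for off in(-8,-4,0,4,8):
      e=M[:,0] if c=='side' else M[:,1]
      P=[[int(x) for x in proj(cal,p+off*e-d*M[:,2]).round()] for d in range(-10,70,4)]
      print(c,off,[ (d,int(m[y,x]),a[y,x].tolist()) for d,(x,y) in zip(range(-10,70,4),P) if -2<d<46][::1])
```

```text
side -8 [(2, 1, [228, 236, 231]), (6, 0, [226, 236, 231]), (10, 0, [228, 238, 234]), (14, 0, [228, 237, 233]), (18, 1, [229, 240, 235]), (22, 0, [224, 234, 229]), (26, 1, [225, 235, 231]), (30, 2, [225, 236, 231]), (34, 101, [130, 136, 132]), (38, 83, [148, 155, 149]), (42, 191, [47, 46, 43])]
side -4 [(2, 1, [225, 236, 231]), (6, 0, [228, 237, 233]), (10, 1, [229, 240, 235]), (14, 0, [224, 234, 229]), (18, 1, [225, 235, 231]), (22, 1, [225, 235, 231]), (26, 2, [225, 236, 231]), (30, 101, [130, 136, 132]), (34, 191, [47, 46, 43]), (38, 198, [35, 36, 35]), (42, 190, [45, 45, 43])]
side 0 [(2, 1, [229, 240, 235]), (6, 2, [227, 237, 232]), (10, 0, [224, 234, 229]), (14, 1, [225, 235, 231]), (18, 2, [225, 236, 231]), (22, 101, [130, 136, 132]), (26, 170, [68, 65, 63]), (30, 198, [35, 36, 35]), (34, 166, [66, 66, 64]), (38, 201, [36, 34, 34]), (42, 209, [29, 27, 25])]
side 4 [(2, 0, [224, 234, 229]), (6, 1, [225, 235, 231]), (10, 0, [227, 236, 232]), (14, 101, [130, 136, 132]), (18, 170, [68, 65, 63]), (22, 198, [35, 36, 35]), (26, 166, [66, 66, 64]), (30, 201, [36, 34, 34]), (34, 209, [2
[... 1028 characters left out ...]
, 24]), (22, 49, [84, 121, 24]), (26, 52, [85, 123, 26]), (30, 12, [49, 54, 33]), (34, 9, [37, 32, 33]), (38, 20, [32, 30, 28]), (42, 22, [33, 28, 28])]
top 4 [(2, 67, [86, 121, 26]), (6, 70, [86, 122, 24]), (10, 52, [88, 123, 25]), (14, 49, [87, 122, 24]), (18, 47, [83, 120, 23]), (22, 30, [85, 122, 28]), (26, 33, [45, 49, 35]), (30, 38, [35, 31, 31]), (34, 31, [32, 30, 28]), (38, 22, [33, 28, 28]), (42, 22, [30, 28, 29])]
top 8 [(2, 18, [89, 124, 30]), (6, 1, [86, 121, 26]), (10, 49, [87, 122, 24]), (14, 47, [83, 120, 23]), (18, 30, [85, 122, 28]), (22, 33, [45, 49, 35]), (26, 38, [35, 31, 31]), (30, 31, [32, 30, 28]), (34, 37, [37, 36, 33]), (38, 41, [34, 32, 30]), (42, 47, [29, 27, 26])]
```

Closing is along tool y and centred on the axis. The real tips sit about 37 mm behind the reported TCP, which agrees with the contact on the ball top at 20.7 + 16 mm. I'll use that tool length from here.

```bash
sed -i 's/deep=21/deep=58/; s/v\[1\],0\]$/v[1],0]/' plan.py
python3 - <<'E'
from plan import *
v[3]
rows([lev(v[3],back=100)])
E
```

```text
[-0.003, -0.001, -0.0] [-1.4944, 0.0055, 0.2305]
```

step_arm:
  moves:
    - [[0, 0, 0], [-0.25, 0, 0], 0.3]
    - [[0, 0, 0], [-0.5, 0, 0], 0.3]
    - [[0, 0, 0], [-0.75, 0, 0], 0.3]
    - [[0, 0, 0], [-0.9, 0, 0], 0.3]
    - [[0, 0, 0], [-0.9, 0, 0], 0.3]
    - [[0, 0, 0], [-0.9, 0, 0], 0.3]

```text
clock: 7.5
eef_pos: [544.7, 178.0, 266.0]
tcp_rot: [-2.662, -0.002, 3.029]
contact_force: [-1.4, 0.2, 0.0]
opening: 0.649
grasp_force: 0.0
```

step_arm:
  moves:
    - [[0, 0, 0], [-0.25, 0, 0.1], 0.3]
    - [[0, 0, 0], [-0.5, 0, 0.2], 0.3]
    - [[0, 0, 0], [-0.595, 0.005, 0.23], 0.3]
    - [[0, 0, 0], [-0.595, 0.005, 0.23], 0.3]
    - [[0, 0, 0], [-0.595, 0.005, 0.23], 0.3]
    - [[0, 0, 0], [-0.595, 0.005, 0.23], 0.3]

```text
clock: 8.1
eef_pos: [659.8, 145.8, 225.9]
tcp_rot: [-2.663, -0.001, 3.031]
contact_force: [0.3, 0.0, -0.7]
opening: 0.65
grasp_force: 0.0
```

Run:
```python
from plan import *
print(telemetry.sense()['eef_pos'])
rows([lev(v[3],back=40),lev(v[3])])
```

```text
[659.76909786 145.75846437 225.86169763]
[-0.003, -0.001, 0.001] [-0.0065, -0.0002, 0.3051]
[-0.003, -0.001, 0.001] [-0.0066, 0.0002, 0.5051]
```

step_arm:
  moves:
    - [[0, 0, 0], [-0.006, 0, 0.12], 0.3]
    - [[0, 0, 0], [-0.006, 0, 0.24], 0.3]
    - [[0, 0, 0], [-0.006, 0, 0.36], 0.3]
    - [[0, 0, 0], [-0.006, 0, 0.46], 0.3]
    - [[0, 0, 0], [-0.006, 0, 0.505], 0.3]
    - [[0, 0, 0], [-0.006, 0, 0.505], 0.3]

```text
clock: 8.7
eef_pos: [655.9, 98.6, 135.4]
tcp_rot: [-2.662, -0.002, 3.031]
contact_force: [0.8, -0.5, -0.1]
opening: 0.645
grasp_force: 0.0
```

step_arm:
  moves:
    - [[0, 0, 0], [0, 0, 0], -1]
    - [[0, 0, 0], [0, 0, 0], -1]
    - [[0, 0, 0], [0, 0, 0], -1]
    - [[0, 0, 0], [0, 0, 0], -1]
    - [[0, 0, 0], [0, 0, 0], -1]
  squeeze: 30

```text
clock: 9.2
eef_pos: [658.0, 99.5, 136.9]
tcp_rot: [-2.664, 0.002, 3.031]
contact_force: [0.1, 3.2, 5.5]
opening: 0.355
grasp_force: 29.6
```

Run:
```python
from plan import *
s=telemetry.sense();print(s['eef_pos'],s['contact_force'],s['wrist_torque'],s['qpos'].round(2),s['opening']*85)
rows([lev(v[3])])
```

```text
[658.0070594   99.50675683 136.91138496] [0.09775424 3.2477028  5.49194982] [ 0.25336698  0.02657972 -0.04028466] [ 0.38  0.61  1.46 -0.43  1.33 -0.92] 30.18181307346627
[-0.001, 0.002, -0.001] [0.0106, 0.0002, 0.004]
```

The ball is gripped: opening about 30 mm, grip force 29.6 N. Now the throw.

Run:
```python
from plan import *
s=v[3]; A=np.linspace(s,.123,7)[1:]
rows([lev(s,15)]+[lev(a,15) for a in A],lev(s))
```

```text
[0.0, 0.0, 0.0] [0.075, 0.0, -0.0]
[-0.075, 0.0, 0.0] [0.075, -0.0418, 0.0012]
[-0.15, 0.0, 0.0] [0.075, -0.0835, 0.0049]
[-0.225, 0.0, 0.0] [0.075, -0.1249, 0.0111]
[-0.3, 0.0, 0.0] [0.075, -0.1658, 0.0196]
[-0.375, 0.0, 0.0] [0.075, -0.2062, 0.0306]
[-0.45, 0.0, 0.0] [0.075, -0.2458, 0.0439]
```

step_arm:
  moves:
    - [[0, 0, 0], [0.04, 0, 0], -1]
    - [[0, 0, 0], [0.075, 0, 0], -1]
    - [[0, 0, 0], [0.075, 0, 0], -1]
    - [[0, 0, 0], [0.075, 0, 0], -1]
  squeeze: 40

```text
clock: 9.6
eef_pos: [643.4, 101.1, 136.8]
tcp_rot: [-2.664, 0.002, 3.031]
contact_force: [2.6, 2.9, 6.4]
opening: 0.35
grasp_force: 39.3
```

step_arm:
  moves:
    - [[-0.075, 0, 0], [0, -0.042, 0.001], -1]
    - [[-0.15, 0, 0], [0, -0.0835, 0.005], -1]
    - [[-0.225, 0, 0], [0, -0.125, 0.011], -1]
    - [[-0.3, 0, 0], [0, -0.166, 0.0195], -1]
    - [[-0.375, 0, 0], [0, -0.206, 0.0305], -1]
    - [[-0.45, 0, 0], [0, -0.246, 0.044], -1]
    - [[-0.45, 0, 0], [0, -0.246, 0.044], -1]
    - [[-0.45, 0, 0], [0, -0.246, 0.044], -1]

```text
clock: 10.4
eef_pos: [638.0, 52.5, 151.7]
tcp_rot: [-3.016, 0.002, 3.029]
contact_force: [2.0, 0.8, 6.7]
opening: 0.349
grasp_force: 40.6
```

Run:
```python
from plan import *
s=telemetry.sense();print(s['eef_pos'],s['contact_force'],s['wrist_torque'],s['grasp_force'],s['opening']*85)
rows([lev(.123,15),lev(.123,2)])
```

```text
[638.01417538  52.4809943  151.66736898] [1.96170893 0.80413101 6.67692892] [ 0.19532635 -0.31691896  0.0865912 ] 40.599090456962585 29.664869698419416
[-0.004, 0.002, -0.003] [0.0122, 0.0049, 0.0031]
[-0.004, 0.002, -0.003] [-0.0528, 0.0051, 0.0032]
```

step_arm:
  moves:
    - [[0, 0, 0], [0, 0.005, 0], -1]
    - [[0, 0, 0], [-0.03, 0.005, 0], -1]
    - [[0, 0, 0], [-0.055, 0.005, 0], -1]
    - [[0, 0, 0], [-0.065, 0.005, 0], -1]
    - [[0, 0, 0], [-0.065, 0.005, 0], -1]
    - [[0, 0, 0], [-0.065, 0.005, 0], -1]

```text
clock: 11.0
eef_pos: [651.0, 53.0, 151.5]
tcp_rot: [-3.014, 0.001, 3.031]
contact_force: [1.7, 0.1, 9.4]
opening: 0.351
grasp_force: 40.7
```

The spring still pulls home at 1.7 N with nothing blocking it, so I'll release and retract.

step_arm:
  moves:
    - [[0, 0, 0], [0, 0, 0], 0.2]
    - [[0, 0, 0], [0, 0, 0], 0.2]
    - [[0, 0, 0], [0, 0, 0], 0.2]
    - [[0, 0, 0], [0, 0, 0], 0.2]
    - [[0, 0, 0], [0, 0, -0.2], 0.2]
    - [[0, 0, 0], [0, 0, -0.4], 0.2]
    - [[0, 0, 0], [0, 0, -0.5], 0.2]
    - [[0, 0, 0], [0, 0, -0.5], 0.2]

```text
clock: 11.8
eef_pos: [653.1, 65.3, 253.1]
tcp_rot: [-3.017, 0.005, 3.03]
contact_force: [0.3, 0.1, 0.2]
opening: 0.6
grasp_force: 0.0
```

step_arm:
  moves:
    - [[0, 0, 0], [0.25, 0, -0.1], 0.2]
    - [[0, 0, 0], [0.5, 0, -0.1], 0.2]
    - [[0, 0, 0], [0.75, 0, -0.1], 0.2]
    - [[0, 0, 0], [1, 0, -0.1], 0.2]
    - [[0, 0, 0], [1, 0, -0.1], 0.2]
    - [[0, 0, 0], [1, 0, -0.1], 0.2]

```text
clock: 12.4
eef_pos: [451.7, 89.4, 269.1]
tcp_rot: [-3.016, -0.001, 3.031]
contact_force: [0.4, 0.8, 0.0]
opening: 0.601
grasp_force: 0.0
```

Run:
```python
from plan import *
from seg import seg
rs=[];d=[]
for c,w in(('side',(240,190,310,265)),('top',(225,165,290,215))):
    cal=imaging.calibration(c); im=grab(c,c+'_lev.png'); q=seg(im,c,'orange',w); rs.append(ray(cal,q[0])); d.append((cal,q[0])); print(c,q[0],q[1])
p,e=tri(rs); print(p,e,'tester:',Rt.inv().apply(p-[v[0],v[1],0]))
f=lambda u: np.concatenate([proj(c,W([35-u[0],200*np.sin(u[1]),10+200*np.cos(u[1])]))-q for c,q in d])
s=least_squares(f,[5,.12],x_scale=[1,.01]); print('pull,swing',s.x,'stem y',129.5*np.sin(s.x[1]),s.fun.round(2))
rows([sel(0,90-37),sel(0,-23)])
print(telemetry.sense()['qpos'].round(2))
```

```text
side [262.24260355 211.07100592] [ 15  14  15  15 169]
top [261.7037037  186.43209877] [ 30  15  14  14 162]
[651.3744966   59.70267252 207.90216049] [np.float64(0.08490626084875823), np.float64(0.08490626084853763)] tester: [ 34.92476973  25.16854031 207.90216049]
pull,swing [0.08592089 0.12673485] stem y 16.36826437196884 [-0.02 -0.11 -0.09 -0.02]
[0.003, -0.626, -0.616] [-0.2949, -0.436, 0.6522]
[0.003, -0.626, -0.616] [-0.4676, -0.3935, 0.988]
[ 0.29  0.05  1.85 -0.12  1.29 -1.14]
```

The lever is home: pull ≈ 0.1 mm, stem y ≈ 16.4, in the green notch. Now the selector.

step_arm:
  moves:
    - [[0, -0.1, -0.1], [-0.05, -0.07, 0.1], 0]
    - [[0, -0.2, -0.2], [-0.1, -0.14, 0.2], 0]
    - [[0, -0.3, -0.3], [-0.15, -0.22, 0.32], 0]
    - [[0.001, -0.42, -0.42], [-0.2, -0.3, 0.44], 0]
    - [[0.002, -0.53, -0.53], [-0.25, -0.37, 0.55], 0]
    - [[0.003, -0.626, -0.616], [-0.295, -0.436, 0.652], 0]
    - [[0.003, -0.626, -0.616], [-0.295, -0.436, 0.652], 0]
    - [[0.003, -0.626, -0.616], [-0.295, -0.436, 0.652], 0]

```text
clock: 13.3
eef_pos: [500.2, -20.3, 150.4]
tcp_rot: [-2.895, 0.402, -2.683]
contact_force: [-0.6, 0.8, 0.2]
opening: 0.502
grasp_force: 0.0
```

Run:
```python
from plan import *
s=telemetry.sense();print(s['eef_pos'],s['qpos'].round(2))
rows([sel(0,53),sel(0,-23)])
```

```text
[500.18410866 -20.25657452 150.39109572] [-0.01  0.    2.3  -0.13  0.38 -1.88]
[0.001, -0.005, -0.006] [-0.0049, 0.003, -0.0005]
[0.001, -0.005, -0.006] [-0.0062, 0.0028, 0.3795]
```

step_arm:
  moves:
    - [[0, -0.005, -0.006], [-0.005, 0.003, 0.1], 0]
    - [[0, -0.005, -0.006], [-0.006, 0.003, 0.2], 0]
    - [[0, -0.005, -0.006], [-0.006, 0.003, 0.28], 0]
    - [[0, -0.005, -0.006], [-0.006, 0.003, 0.34], 0]
    - [[0, -0.005, -0.006], [-0.006, 0.003, 0.38], 0]
    - [[0, -0.005, -0.006], [-0.006, 0.003, 0.38], 0]
    - [[0, -0.005, -0.006], [-0.006, 0.003, 0.38], 0]

```text
clock: 14.0
eef_pos: [535.6, -21.7, 84.0]
tcp_rot: [-2.891, 0.406, -2.672]
contact_force: [-0.7, 0.1, 0.9]
opening: 0.499
grasp_force: 0.0
```

Run:
```python
from plan import *
s=telemetry.sense();print(s['eef_pos'],s['qpos'].round(2),s['contact_force'])
rows([sel(0,-23)])
b=grab('top'); a=grab('side'); l=(250,200)
k=[cv2.resize(x,None,fx=3,fy=3,interpolation=cv2.INTER_CUBIC) for x in (a[140:240,235:365],b[190:290,235:365])]
cv2.imwrite('pics/g5.png',cv2.cvtColor(np.hstack(k),cv2.COLOR_RGB2BGR))
```

```text
[535.59795176 -21.66350231  84.0110696 ] [-0.01  0.2   2.3  -0.24  0.18 -1.78] [-0.69130972  0.07834268  0.93019281]
[0.001, 0.005, 0.005] [0.0073, -0.0044, 0.0035]
```

View pics/g5.png

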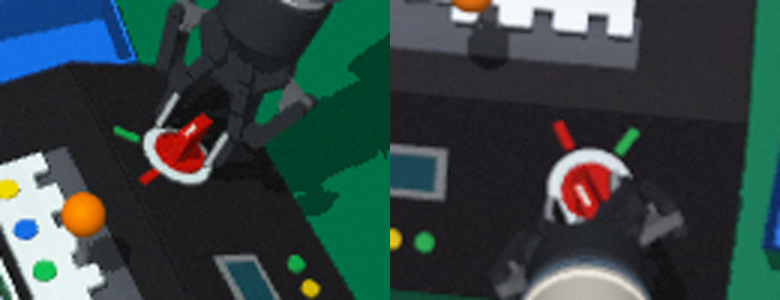

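The view shows the fingers on both sides of the red bar (side (190,145), top (585,195)), clear of the dial. Closing.

step_arm:
  moves:
    - [[0, 0.005, 0.005], [0.003, -0.003, 0.003], 0]
    - [[0, 0.005, 0.005], [0.003, -0.003, 0.003], -1]
    - [[0, 0.005, 0.005], [0.003, -0.003, 0.003], -1]
    - [[0, 0.005, 0.005], [0.003, -0.003, 0.003], -1]
    - [[0, 0.005, 0.005], [0.003, -0.003, 0.003], -1]
    - [[0, 0.005, 0.005], [0.003, -0.003, 0.003], -1]
  squeeze: 60

```text
clock: 14.7
eef_pos: [535.1, -23.1, 83.1]
tcp_rot: [-2.892, 0.404, -2.677]
contact_force: [1.1, -5.2, 0.9]
opening: 0.126
grasp_force: 62.5
```

step_arm:
  moves:
    - [[0, 0, 0], [0, 0, 0.01], -1]
    - [[0, 0, 0], [0, 0, 0.02], -1]
    - [[0, 0, 0], [0, 0, 0.028], -1]
    - [[0, 0, 0], [0, 0, 0.028], -1]

```text
clock: 15.1
eef_pos: [537.7, -23.3, 78.0]
tcp_rot: [-2.892, 0.404, -2.677]
contact_force: [-0.5, -5.2, 3.3]
opening: 0.125
grasp_force: 62.7
```

Run:
```python
from plan import *
s=telemetry.sense();Rc,p=cur(); print(s['qpos'].round(2),'tool force',Rc.inv().apply(s['contact_force']).round(1),s['wrist_torque'],s['opening']*85)
rows([sel(0,-29),sel(1.05,-29)])
```

```text
[-0.02  0.22  2.29 -0.26  0.17 -1.76] tool force [ 1.2 -5.3 -2.9] [-0.76929905  0.06073738 -0.37629495] 10.588099391881604
[0.0, -0.0, 0.0] [0.0008, 0.0001, 0.0017]
[0.0, -0.001, 1.337] [0.0008, 0.0001, 0.0017]
```

step_arm:
  moves:
    - [[0, 0, 0], [0, 0, 0.005], -1]
    - [[0, 0, 0], [0, 0, 0.005], -1]
    - [[0, 0, 0], [0, 0, 0.005], -1]

```text
clock: 15.4
eef_pos: [538.1, -23.4, 77.3]
tcp_rot: [-2.892, 0.404, -2.677]
contact_force: [-0.9, -5.4, 4.3]
opening: 0.127
grasp_force: 63.2
```

Run:
```python
from plan import *
from seg import seg
s=telemetry.sense();Rc,p=cur(); print('tool force',Rc.inv().apply(s['contact_force']).round(1),s['opening']*85)
rows([sel(0,-29)])
```

```text
tool force [ 1.3 -5.6 -3.9] 10.823865307698561
[0.0, -0.0, 0.0] [0.0007, 0.0, -0.0026]
```

step_arm:
  moves:
    - [[0, 0, 0.1], [0, 0, 0], -1]
    - [[0, 0, 0.2], [0, 0, 0], -1]
    - [[0, 0, 0.25], [0, 0, 0], -1]
    - [[0, 0, 0.25], [0, 0, 0], -1]

```text
clock: 15.8
eef_pos: [538.1, -23.4, 77.3]
tcp_rot: [-2.98, 0.444, -2.889]
contact_force: [-2.0, -4.9, 3.6]
opening: 0.127
grasp_force: 63.0
```

Run:
```python
from plan import *
s=telemetry.sense();Rc,p=cur(); print('tool force',Rc.inv().apply(s['contact_force']).round(1),'tq',Rc.inv().apply(s['wrist_torque']).round(2),s['opening']*85,s['qpos'].round(2))
rows([sel(0,-29),sel(1.05,-29)])
```

```text
tool force [ 1.3 -4.9 -3.9] tq [0.79 0.26 0.01] 10.756779932692865 [-0.02  0.22  2.29 -0.26  0.17 -1.56]
[0.0, -0.0, -0.251] [0.0008, -0.0002, -0.0024]
[0.0, -0.0, 1.086] [0.0008, -0.0002, -0.0024]
```

The torque about the axis is about 0, so it turns freely. Continuing.

step_arm:
  moves:
    - [[0, 0, 0.12], [0, 0, 0], -1]
    - [[0, 0, 0.24], [0, 0, 0], -1]
    - [[0, 0, 0.36], [0, 0, 0], -1]
    - [[0, 0, 0.48], [0, 0, 0], -1]
    - [[0, 0, 0.6], [0, 0, 0], -1]
    - [[0, 0, 0.7], [0, 0, 0], -1]
    - [[0, 0, 0.8], [0, 0, 0], -1]
    - [[0, 0, 0.8], [0, 0, 0], -1]

```text
clock: 16.6
eef_pos: [538.1, -23.3, 77.3]
tcp_rot: [2.991, 0.448, 2.695]
contact_force: [-0.6, -5.1, 3.7]
opening: 0.126
grasp_force: 62.9
```

step_arm:
  moves:
    - [[0, 0, 0.1], [0, 0, 0], -1]
    - [[0, 0, 0.2], [0, 0, 0], -1]
    - [[0, 0, 0.285], [0, 0, 0], -1]
    - [[0, 0, 0.285], [0, 0, 0], -1]
    - [[0, 0, 0.285], [0, 0, 0], -1]

```text
clock: 17.1
eef_pos: [538.2, -23.2, 77.3]
tcp_rot: [2.893, 0.404, 2.459]
contact_force: [-0.5, -5.0, 4.2]
opening: 0.128
grasp_force: 63.0
```

Run:
```python
from plan import *
s=telemetry.sense();Rc,p=cur(); print('tool force',Rc.inv().apply(s['contact_force']).round(1),'tq',Rc.inv().apply(s['wrist_torque']).round(2),s['opening']*85,s['qpos'].round(2))
rows([sel(1.05,-29),sel(1.05,-22)])
```

```text
tool force [-4.2 -3.4 -3.7] tq [ 0.59 -0.5   0.02] 10.870257680026848 [-0.02  0.22  2.29 -0.26  0.17 -0.71]
[0.0, -0.0, 0.007] [0.0004, -0.0016, -0.0027]
[0.0, -0.0, 0.007] [0.0004, -0.0016, -0.0377]
```

step_arm:
  moves:
    - [[0, 0, 0], [0, 0, -0.015], -1]
    - [[0, 0, 0], [0, 0, -0.03], -1]
    - [[0, 0, 0], [0, 0, -0.03], -1]
    - [[0, 0, 0], [0, 0, -0.03], 0]
    - [[0, 0, 0], [0, 0, -0.03], 0]
    - [[0, 0, 0], [0, 0, -0.03], 0]
    - [[0, 0, 0], [0, 0, -0.03], 0]
    - [[0, 0, 0], [0, 0, -0.03], 0]

```text
clock: 17.9
eef_pos: [535.1, -22.8, 82.3]
tcp_rot: [2.892, 0.403, 2.456]
contact_force: [-0.4, -0.2, 0.4]
opening: 0.503
grasp_force: 0.0
```

step_arm:
  moves:
    - [[0, 0, 0], [0, 0, -0.15], 0]
    - [[0, 0, 0], [0, 0, -0.35], 0]
    - [[0, 0, 0], [0, 0, -0.55], 0]
    - [[0, 0, 0], [0, 0, -0.75], 0]
    - [[0, 0, 0], [0, 0, -0.95], 0]
    - [[0, 0, 0], [0, 0, -0.95], 0]
    - [[0, 0, 0], [0, 0, -0.95], 0]

```text
clock: 18.6
eef_pos: [449.9, -13.3, 252.8]
tcp_rot: [2.89, 0.405, 2.455]
contact_force: [0.2, 0.4, -1.1]
opening: 0.503
grasp_force: 0.0
```

Run:
```python
from plan import *
from seg import seg
print(telemetry.sense()['eef_pos'])
d=[];k=[]
for c,w,wr,cr in(('side',(240,190,310,265),(275,165,325,205),(200,140)),('top',(225,165,290,215),(283,240,322,275),(220,160))):
    cal=imaging.calibration(c); im=grab(c,c+'_end.png'); q=seg(im,c,'orange',w); d.append((cal,q[0])); print(c,q[0],q[1]); l,t=cr
    q=seg(im,c,'red',wr); print('red',q[0],q[1]); l2,t2=wr[:2]; ys,xs=np.nonzero(q[2])
    k.append(cv2.resize(im[t:t+140,l:l+130],None,fx=3,fy=3,interpolation=cv2.INTER_CUBIC))
    n=np.array([-.454,0,.891]);up=np.array([.891,0,.454]);F=np.array([-82,-70,103.5])
    for a in(30,0,-30):
        b=R.from_rotvec(n*np.radians(a)).apply(up); print(a,[proj(cal,W(F+n*36+s*20*b)).round(1).tolist() for s in(1,-1)])
f=lambda u: np.concatenate([proj(c,W([35-u[0],200*np.sin(u[1]),10+200*np.cos(u[1])]))-q for c,q in d])
s=least_squares(f,[5,.12],x_scale=[1,.01]); print('pull,swing',s.x)
cv2.imwrite('pics/end.png',cv2.cvtColor(np.hstack(k),cv2.COLOR_RGB2BGR))
```

```text
[449.93101359 -13.32174065 252.79372548]
side [262.24404762 211.08333333] [ 15  14  15  15 168]
red [296.50746269 187.85447761] [ 12  13  21  20 268]
30 [[295.9, 183.9], [304.0, 178.1]]
0 [[293.3, 180.9], [306.6, 181.1]]
-30 [[292.5, 177.9], [307.4, 184.0]]
top [261.7037037  186.43209877] [ 30  15  14  14 162]
red [300.57509158 254.08058608] [  9   5  19  22 273]
30 [[297.1, 250.7], [304.9, 266.5]]
0 [[301.9, 250.0], [300.1, 267.2]]
-30 [[306.5, 251.6], [295.6, 265.6]]
pull,swing [0.08235609 0.12679724]
```

View pics/end.png

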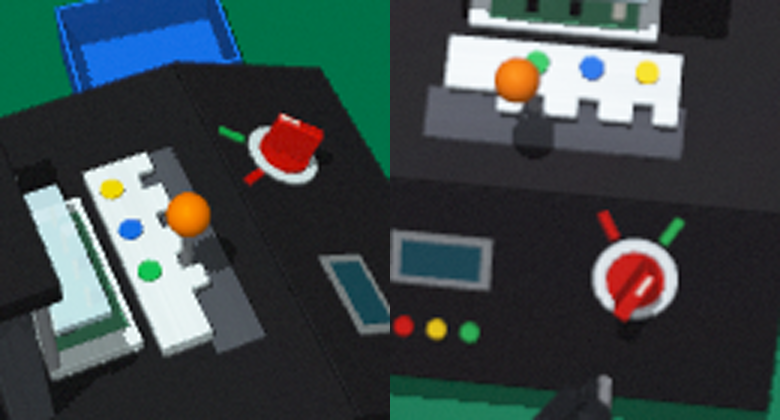

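Run:
```python
from plan import *
n=np.array([-.454,0,.891]);up=np.array([.891,0,.454]);F=np.array([-82,-70,103.5])
for c in('side','top'):
  cal=imaging.calibration(c)
  for a in(30,-25,-30):
    for h in(36,31):
      b=R.from_rotvec(n*np.radians(a)).apply(up);y=np.cross(n,b)
      P=np.array([proj(cal,W(F+n*h+s*20*b+t*6*y)) for s in(1,-1) for t in(1,-1)])
      print(c,a,h,P.min(0).round(1),P.max(0).round(1))
```

```text
side 30 36 [294.  176.6] [305.8 185.5]
side 30 31 [293.1 178. ] [304.9 187. ]
side -25 36 [292.5 176.7] [307.5 185.2]
side -25 31 [291.6 178.2] [306.6 186.6]
side -30 36 [292.4 176.4] [307.5 185.6]
side -30 31 [291.5 177.8] [306.6 187. ]
top 30 36 [294.6 249.6] [307.4 267.5]
top 30 31 [294.6 248.7] [307.4 266.6]
top -25 36 [293.9 249.8] [308.2 267.3]
top -25 31 [293.9 248.9] [308.2 266.3]
top -30 36 [293.3 250.1] [308.8 267.1]
top -30 31 [293.4 249.2] [308.7 266.1]
```

The bar points at the green mark (top (665,235)) and its measured edges fit the popped-up height. The lever is still home with pull ≈ 0.1 mm. Handing in.

```bash
python3 -c "
from rig import r
print(r.sign_off())"
```

```text
the job is handed in; nothing more can be done
None
```

The lever is home in the green-marked notch and the red selector stands popped up at the green mark. I handed the job in after about 19 of the 64 s, having commanded no contact with the bottle, bin or screwdriver, though I took no final measurement of them.

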